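Rock the scanner battery into the charger bay

ROBOT

A 7-joint arm with a two-finger parallel gripper is mounted at the origin on a cart in front of the work surface, level with it; the furniture and walls round the work are solid. World frame = base frame: x ahead of the robot, y to its left, z up, the work surface at z = 0. Lengths are in m, angles in rad, forces in N, time in s.
With the tool pointing down it reaches from about 0.425 to 0.875 m from the base axis. Payload 8.4 kg.
Tool frame: the origin (TCP) lies on the centre line of the jaws, within the pads' length; the fingertips stand 25 mm ahead of it and the grasp point (between the pads) lies 6 mm ahead of it (manip.tip_reach is the distance from the TCP to the fingertips, in m); z points along the fingers, y is the direction in which the jaws open and shut (so a half turn about z gives the same grasp; the last joint's range is limited). The gripper opens to 85 mm and grips with 20 to 120 N. Pads are 22 mm wide; open, the fingers measure 114 mm over their backs; the gripper's body (76 mm by 85 mm) begins 54 mm behind the grasp point. The pads swing forward as they close: fully open they stand 13 mm farther back than shut.
Start: joints at [-1.385, 0.333, 0.04, 1.465, -0.013, 1.343, -0.059], TCP at [0.183, 0.624, 0.256] pointing down, gripper open.
Joint ranges: [-2.58, 2.58], [-0.38, 2.09], [-1.3, 1.39], [0.25, 2.4], [-1.5, 4.64], [0.08, 2.09], [-2.65, 2.65]. Speed limits (rad/s): [2.22, 2.22, 2.79, 2.79, 3.14, 3.14, 3.14].

INTERFACE

Orientations are given as a rotation vector (axis times angle).
In Python, from plant import manip gives the robot as it stands.
- The arm moves only by the tool jog_arm, never from a script. Its argument "increments" is a list of rows, each a list of 7 numbers: the shift along the world's x, y, z in m, then the turn, a rotation vector about the world's x, y, z in degrees, then the finger opening in m, from 0 to 0.0854. In form: [[dx, dy, dz, ax, ay, az, hand], ...]. A call has 1 to 20 rows; each row is the pose to reach, as a shift and turn from the pose measured when the call began; what a row does not reach only later rows make up. A row lasts 1/12 s, in which the tool goes at most 41.7 mm and 7.16 degrees, less where a joint would pass 70% of its speed; a pose out of reach is approached as far as the arm can. A call with a gripper value outside its range is refused whole. The fingers move at their own pace and stop on an object; the grip force is fixed at half the most. Time passes only in rows, so rows that repeat a pose let the fingers close. It gives the time, the measured TCP pose, the force and the opening at its end, in the units of the state.
- manip.sense(): the state, without advancing time (a new reading comes with each control period).
- manip.get_image(name): name is "side" or "top"; returns a dict with "img" (420x560x3 uint8, red, green, blue), "camera_matrix" (3x3 intrinsics, pixels), "camera_from_world" (4x4, takes a point from world to camera coordinates). Camera axes: x right, y down, z forward; pixel columns grow to the right and rows downward; lengths in m; the calibration is good to about 2 mm. A picture is of the moment at which its call begins. There is no depth.
- manip.sign_off(): hands the job in, once; it reports no verdict.
The state is a dict: "time": time; "joint_pos": joint angles; "joint_vel": joint speeds; "tau": joint torques, N m; "ee_pos": TCP position; "tcp_rot": TCP orientation; "contact_force": force on the tool from outside, world axes, zero at the start; "torque": the same for the moment, N m; "opening": opening from 0.0 (shut) to 1.0 (fully open).
Only numpy, scipy, OpenCV 4.12 (cv2) and the standard library are available. Lean on these libraries where they do the work, as an engineer would, in place of code of your own. Each camera call takes 0.05 s, during which the arm holds its last target. There are 200 camera calls.

TASK

Put the battery block on charge: feel your way between the charger's guide rails, slip the long contact tongue under the lip with the other end raised, push the sprung contacts back and rock the raised end down into the bay, then let the springs carry the block back so that its short end is caught under the keeper and it lies flat. Work gently, by feel: do not force the block against the charger or ram the contacts against their stop, and leave the other things on the worktop where they are.

Things in the scene. Friction and masses are not known exactly. Their poses are not given: they have to be found in the camera images.
- battery: Scanner battery block, dark case, grey cap, blank paper label on top; lies upright on the right, about 0.32 kg. Main block 90 x 44 x 44 mm (x, y, z). Origin under the main block's centre, z up, +x towards its long contact tongue. Grip it across the 44 mm width, fingertips 16 mm or more above its underside (the rails beside it in the bay are 14 mm high).
- tongue (a point): Middle of the lower edge of the battery's long tongue, at x = 59, y = 0, z = 0 mm of the battery. The tongue, with three brass pads, sticks out 14 mm from the foot of the block's +x end; 34 mm wide, 8 mm high.
- heel (a point): Middle of the lower edge of the battery's short tongue (the heel), at x = -51, y = 0, z = 0 mm of the battery. It sticks out 6 mm from the foot of the block's -x end; 34 mm wide, 8 mm high.
- charger: Grey single-bay charger, open on top, screwed to the worktop on the left; base 155 x 88 mm, bay floor 14 mm above the worktop. Origin on the worktop under the seated battery's centre, z up, +x (roughly to the robot's left) towards the contact end.
- bay (a point): Seat of the battery: middle of the bay floor, 14 mm above the charger's origin, axes as the charger's. Two square-edged aluminium guide rails stand along x (-44 to 50 mm), 14 mm high, 45.6 mm apart inside, 8 mm thick. They are clamped together up to 9 mm to either side of y = 0; the setting is not in the readings: feel it or look. They do not give way.
- lip (a point): Lower front edge of the contact housing's lip, at x = 53.5 mm, 11.5 mm above the bay floor (its top is at 18 mm); the space under it runs back 25 mm and is 55 mm wide. With the heel raised the tongue, narrower than the block, dips between the rails before the block does.
- keeper (a point): Top inner edge of the keeper at the heel end, x = -48 mm, 15 mm above the bay floor; underside at 10 mm, 30 mm wide (y). Below it the heel wall's face is at x = -51 mm. The heel gets down past it only while the battery stands over 3.5 mm beyond its seat towards +x; the springs then bring it back under the keeper to the wall.
- contacts: Black sprung contact carriage under the lip with three brass blades, 54 mm wide, 1 to 9.5 mm above the bay floor. Origin and axes as the charger's when it is out. Its face is then at x = 56 mm; it is pushed to +x: 5 N at first touch, 1.1 N more per mm, hard stop after 9 mm (15 N). Seated, it is 3 mm in; the heel clears the keeper when it is 6.5 to 7 mm in.
- tape_roll: Bystander: roll of brown packing tape, 94 mm across, 25 mm high; origin under its centre.
- brass_weight: Bystander: brass check weight, 30 mm across, 40 mm high; origin under its centre.
- small_weight: Bystander: smaller brass check weight, 24 mm across, 32 mm high; origin under its centre.
- stapler: Bystander: black desk stapler, 34 x 146 x 47 mm; origin under its centre.
- mug: Bystander: white mug with dots, 82 mm across, 91 mm high, handle to its -y side; origin near the centre of its foot.
- stamp: Bystander: rubber stamp with a black knob, 30 x 52 x 78 mm; origin under its centre.
There are look-alikes about, which are no part of the job. What is meant by the battery is not red, and is the smaller of those in its own colour.

How it is judged:
On the way:
1. the tongue is under the lip while the other end is still up (x of tongue in the frame of bay above 0.0555 m and z of tongue in the frame of bay between -0.003 and 0.006 m and angle between battery's own z axis and vertical above 0.08 rad), for 0.1 s.
At the end, for the whole second after the job is handed in: The battery lies flat (tilt under 0.03 rad, within 1.5 mm of the bay floor) and still in the bay, tongue towards the contacts, sprung back against the heel wall (within 2 mm of the seat lengthways, within 10.5 mm sideways as the rails allow, 0.04 rad in direction), released (x of battery in the frame of bay between -0.002 and 0.002 m and y of battery in the frame of bay between -0.0105 and 0.0105 m and angle between the x axis of battery and the x axis of bay, either way round below 0.04 rad and z of battery in the frame of bay below 0.0015 m and angle between battery's own z axis and vertical below 0.03 rad and x of tongue in the frame of bay above 0.05 m and linear speed of battery below 0.01 m/s); the robot touches nothing.
It fails at once if the battery is forced against the charger (contact force between battery and charger above 55 N).
It fails at once if the sprung contacts are rammed against their stop (contact force between battery and contacts above 28 N).
It fails at once if a bystander (tape roll, weights, stapler, mug, stamp) is knocked more than 3 cm out of its place (distance of any of tape_roll, brass_weight, small_weight, stapler, mug, stamp from where it was at the start of the episode above 0.03 m).
It also fails if it takes over 72 s, if anything falls off the work surface, if the arm or the gripper's body presses on something with over 40 N, if the wrist force passes 120 N, or if a joint passes its speed limit or range.

## Working session

There is one attempt and no reset: what is moved stays moved. The work goes in short steps, Python scripts to look and compute and a tool call to move; the robot and the scene stay as the last step left them, time stands still between calls to the robot, and variables do not carry over. Pictures are saved under pics/ and viewed, about 8 in all and at most 12, crops included, and the job is handed in when it is done.

Besides the shell and the picture viewer there is one more tool, called as name(argument=value, ...), one argument or row to a line, values as JSON. jog_arm: Moves the arm, as the interface text tells. Its arguments: {"type":"object","properties":{"increments":{"type":"array"}},"required":["increments"]}

```bash
mkdir -p pics; ls; cat > h.py <<'E'
import numpy as np, cv2
from plant import manip
def grab(n,name):
    d=manip.get_image(n); cv2.imwrite(f'pics/{name}.png',d['img'][:,:,::-1]); np.savez(f'pics/{name}.npz',**d); return d
def load(name): return dict(np.load(f'pics/{name}.npz'))
def ray(d,p):
    T=d['camera_from_world'];R=T[:3,:3];c=-R.T@T[:3,3]
    v=R.T@np.linalg.inv(d['camera_matrix'])@np.array([p[0],p[1],1.]); return c,v/np.linalg.norm(v)
def plane(d,p,z):
    c,v=ray(d,p); return c+v*(z-c[2])/v[2]
def tri(d1,p1,d2,p2):
    c1,v1=ray(d1,p1);c2,v2=ray(d2,p2)
    s=np.linalg.lstsq(np.c_[v1,-v2],c2-c1,rcond=None)[0]
    a=c1+v1*s[0];b=c2+v2*s[1]; return (a+b)/2,np.linalg.norm(a-b)
def proj(d,X):
    T=d['camera_from_world'];q=d['camera_matrix']@(T[:3,:3]@np.asarray(X,float)+T[:3,3]);return q[:2]/q[2]
E
python3 - <<'E'
from h import *
for n in('side','top'):
    d=grab(n,n+'0'); T=d['camera_from_world'];print(n,-T[:3,:3].T@T[:3,3],d['camera_matrix'][0,0])
s=manip.sense();print({k:np.round(v,3) for k,v in s.items()},manip.tip_reach)
a=[cv2.imread(f'pics/{n}0.png') for n in('side','top')]
E
```

```text
pics
side [ 0.49112393 -1.32086909  0.52067981] 383.7403834024809
top [-0.27967282 -0.36190384  1.82160245] 517.9457052551705
{'time': np.float64(0.1), 'joint_pos': array([-1.385,  0.334,  0.04 ,  1.466, -0.013,  1.343, -0.058]), 'joint_vel': array([-0.001, -0.002, -0.   , -0.002, -0.   , -0.001,  0.002]), 'tau': array([ 5.0000e-03, -6.6002e+01,  1.3700e+00, -4.0647e+01,  1.7000e-02,
        9.0000e-03, -0.0000e+00]), 'ee_pos': array([0.183, 0.623, 0.256]), 'tcp_rot': array([-4.46e-01, -3.11e+00,  2.00e-03]), 'contact_force': array([-0.263,  0.456, -0.732]), 'torque': array([0.025, 0.029, 0.029]), 'opening': np.float64(1.002)} 0.025
```

View pics/top0.png

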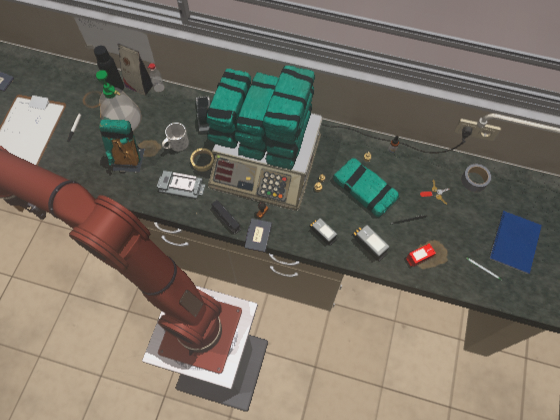

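View pics/side0.png

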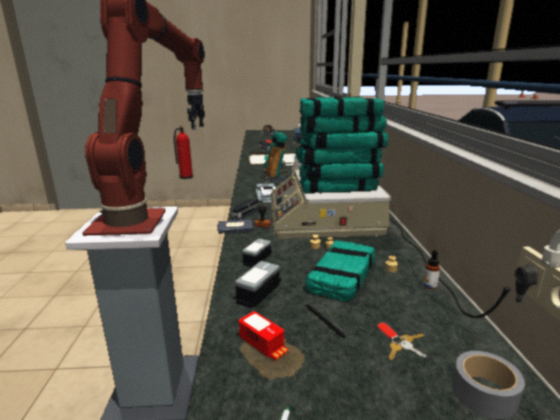

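```bash
python3 - <<'E'
from h import *
def crop(n,x,y,w,h,W=400,H=300):
    i=cv2.imread(f'pics/{n}.png')[y:y+h,x:x+w]; o=cv2.resize(i,(W,H),interpolation=cv2.INTER_CUBIC)
    for k in range(0,w,10): cv2.putText(o,str(x+k),(k*W//w,10),0,.35,(0,255,255),1); cv2.line(o,(k*W//w,12),(k*W//w,18),(0,255,255),1)
    for k in range(10,h,10): cv2.putText(o,str(y+k),(0,k*H//h+4),0,.35,(0,255,255),1); cv2.line(o,(24,k*H//h),(30,k*H//h),(0,255,255),1)
    return o
o=np.vstack([np.hstack([crop('top0',150,163,64,48),crop('side0',235,165,64,48)]),np.hstack([crop('top0',304,205,96,72),crop('side0',220,225,96,84)])])
cv2.imwrite('pics/c0.png',o)
t,s=load('top0'),load('side0')
for p in((323,231),(371,240),(181,184),(202,158),(176,137),(225,216),(262,211),(319,185)): print(p,plane(t,p,.03).round(3), proj(s,plane(t,p,.03)).round(0))
E
```

```text
(323, 231) [ 0.468 -0.319  0.03 ] [255. 249.]
(371, 240) [ 0.483 -0.499  0.03 ] [261. 281.]
(181, 184) [0.506 0.259 0.03 ] [265. 189.]
(202, 158) [0.638 0.22  0.03 ] [297. 191.]
(176, 137) [0.702 0.356 0.03 ] [308. 182.]
(225, 216) [0.424 0.051 0.03 ] [244. 206.]
(262, 211) [ 0.483 -0.077  0.03 ] [260. 218.]
(319, 185) [ 0.651 -0.258  0.03 ] [315. 238.]
```

View pics/c0.png

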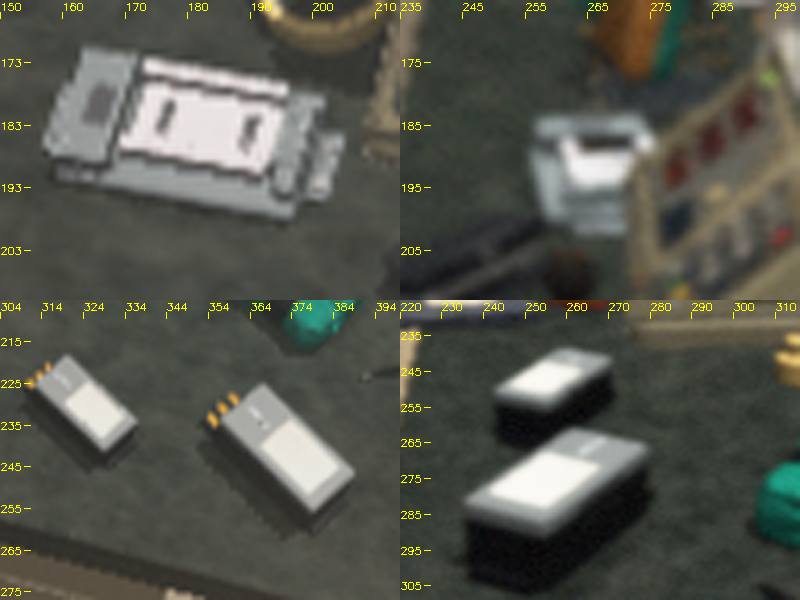

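```bash
python3 - <<'E'
from h import *
t,s=load('top0'),load('side0')
# battery top face (grey+white) in both views
def face(d,x,y,w,h,name):
    g=cv2.cvtColor(d['img'],cv2.COLOR_RGB2GRAY)[y:y+h,x:x+w]
    g=cv2.resize(g,None,fx=8,fy=8,interpolation=cv2.INTER_CUBIC)
    m=(g>95).astype('u1'); m=cv2.morphologyEx(m,cv2.MORPH_OPEN,np.ones((19,19)))
    c=max(cv2.findContours(m,0,2)[0],key=cv2.contourArea)
    c=cv2.convexHull(c); q=cv2.approxPolyN(c,4) if hasattr(cv2,'approxPolyN') else cv2.minAreaRect(c)
    return (np.squeeze(q)+.5)/8-.5+[x,y]
a=face(t,304,212,40,36,'t'); b=face(s,238,238,40,28,'s')
print(a.round(1).tolist(),b.round(1).tolist())
P=np.array([plane(t,p,.044) for p in a]);print(P.round(4))
print('edges',[np.linalg.norm(P[i]-P[(i+1)%4]).round(4) for i in range(4)],'c',P.mean(0), 'side plane',np.array([plane(s,p,.044) for p in b]).round(4), np.mean([plane(s,p,.044) for p in b],axis=0))
print('tri',[ (lambda r:(r[0].round(4),round(r[1],4)))(tri(t,p,s,min(b,key=lambda v:np.linalg.norm(v-proj(s,plane(t,p,.044)))))) for p in a])
i=t['img'][165:210,150:210,::-1]; o=cv2.resize(i,(780,585),interpolation=cv2.INTER_CUBIC)
for k in range(0,60,5): cv2.putText(o,str(150+k),(int((k+.5)*13),10),0,.35,(0,255,255),1);o[::4,int((k+.5)*13)]=(0,200,200)
for k in range(0,45,5): cv2.putText(o,str(165+k),(0,int((k+.5)*13)),0,.35,(0,255,255),1);o[int((k+.5)*13),::4]=(0,200,200)
cv2.imwrite('pics/c1.png',o)
E
```

```text
[[337.3, 233.3], [328.6, 241.1], [307.9, 223.3], [320.1, 217.2]] [[272.1, 240.8], [255.2, 254.2], [239.7, 250.6], [258.2, 236.8]]
[[ 0.4683 -0.3727  0.044 ]
 [ 0.4296 -0.3489  0.044 ]
 [ 0.4768 -0.2583  0.044 ]
 [ 0.5136 -0.2955  0.044 ]]
edges [np.float64(0.0454), np.float64(0.1022), np.float64(0.0524), np.float64(0.0895)] c [ 0.47204983 -0.31885635  0.044     ] side plane [[ 0.5174 -0.2985  0.044 ]
 [ 0.4686 -0.3811  0.044 ]
 [ 0.4254 -0.3559  0.044 ]
 [ 0.4767 -0.2671  0.044 ]] [ 0.47201857 -0.32563149  0.044     ]
tri [(array([ 0.4691, -0.3729,  0.0402]), np.float64(0.0015)), (array([ 0.4274, -0.3496,  0.0422]), np.float64(0.0054)), (array([ 0.4774, -0.2582,  0.0404]), np.float64(0.0017)), (array([ 0.5161, -0.2952,  0.0418]), np.float64(0.0029))]
```

View pics/c1.png

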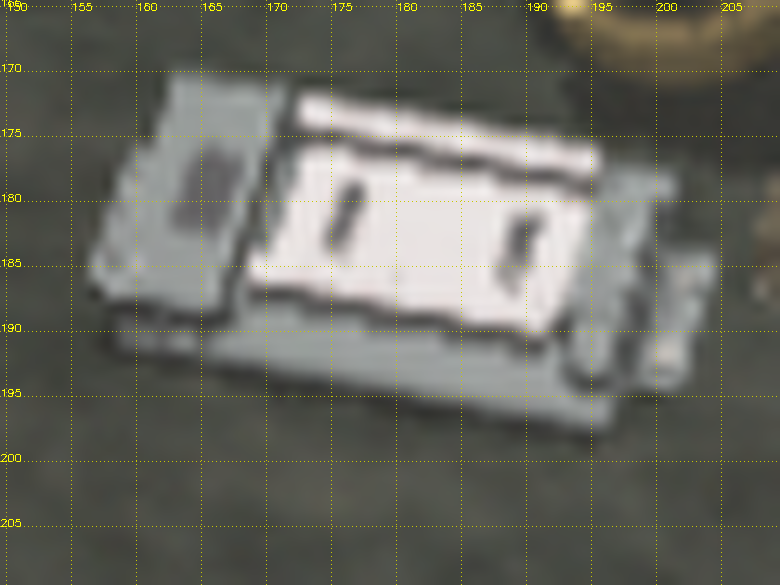

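```bash
python3 - <<'E'
from h import *
t,s=load('top0'),load('side0')
def show(n,p,z): print(n,p,z,plane(t,p,z)[:2].round(4))
for n,p,z in [('lipTopFar',(170.9,171.1),.032),('lipTopNear',(166.4,188.3),.032),('backFar',(162,169.8),.032),('backNear',(156,185.5),.032),
 ('railFar outer L',(172.4,171.9),.028),('railFar outer R',(195,175.3),.028),('railFar in L',(172.2,174.2),.028),('railFar in R',(194.6,177.7),.028),
 ('railNear out L',(168.6,185.8),.028),('railNear out R',(191.8,190.6),.028),
 ('base bottom L',(158,191.8),0),('base bottom R',(195.8,198.0),0),('base topR',(196.2,196.3),.014),('baseTopL',(158,190.3),.014),
 ('keep far inner',(195.3,177.2),.029),('keep near inner',(192.3,193),.029),('wall far out',(201.2,178),.029),('wall near out',(196.5,194),.029)]: show(n,p,z)
E
```

```text
lipTopFar (170.9, 171.1) 0.032 [0.5471 0.317 ]
lipTopNear (166.4, 188.3) 0.032 [0.4713 0.306 ]
backFar (162, 169.8) 0.032 [0.5428 0.3527]
backNear (156, 185.5) 0.032 [0.4715 0.3492]
railFar outer L (172.4, 171.9) 0.028 [0.5473 0.3115]
railFar outer R (195, 175.3) 0.028 [0.5578 0.2209]
railFar in L (172.2, 174.2) 0.028 [0.5374 0.3085]
railFar in R (194.6, 177.7) 0.028 [0.5473 0.2187]
railNear out L (168.6, 185.8) 0.028 [0.4856 0.3033]
railNear out R (191.8, 190.6) 0.028 [0.4911 0.2095]
base bottom L (158, 191.8) 0 [0.4612 0.3439]
base bottom R (195.8, 198.0) 0 [0.4771 0.1922]
base topR (196.2, 196.3) 0.014 [0.4786 0.189 ]
baseTopL (158, 190.3) 0.014 [0.4616 0.3409]
keep far inner (195.3, 177.2) 0.029 [0.5497 0.2165]
keep near inner (192.3, 193) 0.029 [0.4815 0.2037]
wall far out (201.2, 178) 0.029 [0.5528 0.1931]
wall near out (196.5, 194) 0.029 [0.482  0.1867]
```

Top view: three block-shaped candidates, a small dark/grey one at (321,229), a larger dark one at (365,235) and a red one at (422,254). The enlarged crop shows the (321,229) block is not red and is the smaller of the dark pair. It also has brass pads at its upper-left end, at (309,222), so it is the battery.

- **Battery:** centre about (0.472, -0.324), yaw 59.6°. Triangulated top is at 41 mm against the given 44 mm, which fits within calibration.
- **Charger:** at (181,184), origin about (0.514, 0.258), yaw about 96°. The rails measure 62 mm over their outsides (61.6 expected) and sit about 6 mm toward -y.

I'm moving now, keeping x at or below 0.45 to stay clear of the machine and bag stack.

jog_arm(
  increments=[
    [0.025, -0.03, 0.01, 0, 0, -3, 0.0854],
    [0.045, -0.06, 0.02, 0, 0, -6, 0.0854],
    [0.065, -0.09, 0.024, 0, 0, -9, 0.0854],
    [0.085, -0.12, 0.024, 0, 0, -13, 0.0854],
    [0.105, -0.15, 0.024, 0, 0, -16, 0.0854],
    [0.127, -0.18, 0.024, 0, 0, -19, 0.0854],
    [0.147, -0.204, 0.024, 0, 0, -22, 0.0854],
    [0.165, -0.24, 0.024, 0, 0, -26, 0.0854],
    [0.182, -0.275, 0.024, 0, 0, -30, 0.0854],
    [0.199, -0.31, 0.024, 0, 0, -34, 0.0854],
    [0.216, -0.345, 0.024, 0, 0, -38, 0.0854],
    [0.233, -0.38, 0.024, 0, 0, -42, 0.0854],
    [0.248, -0.415, 0.024, 0, 0, -46, 0.0854],
    [0.26, -0.45, 0.024, 0, 0, -51, 0.0854],
    [0.267, -0.487, 0.024, 0, 0, -56, 0.0854],
    [0.267, -0.524, 0.024, 0, 0, -61, 0.0854],
    [0.267, -0.56, 0.024, 0, 0, -65, 0.0854],
    [0.267, -0.596, 0.024, 0, 0, -69, 0.0854],
    [0.267, -0.624, 0.024, 0, 0, -73, 0.0854],
    [0.267, -0.624, 0.024, 0, 0, -73, 0.0854],
  ],
)

```text
time: 1.77
ee_pos: [0.4492, -0.0066, 0.2796]
tcp_rot: [-2.221, -2.221, 0.002]
contact_force: [-1.0, 0.2, 0.2]
opening: 0.999
```

```bash
python3 - <<'E'
from h import *
# side-view check of charger height: where do given points fall, and battery yaw line
t,s=load('top0'),load('side0')
o=np.array([.5144,.2578]);a=np.radians(96.1);u=np.array([np.cos(a),np.sin(a)]);v=np.array([-u[1],u[0]])
for n,q,z in [('lip near',(53.5,32),.032),('lip far',(53.5,-32),.032),('baseR near',(-62,44),.0),('baseR far',(-62,-44),0.0),('baseR near',(-62,44),.014)]:
    p=np.r_[o+u*q[0]/1e3+v*q[1]/1e3,z]; print(n,proj(t,p).round(1),proj(s,p).round(1))
E
```

```text
lip near [166.5 187. ] [258.3 185.5]
lip far [170.9 172.7] [272.7 184.7]
baseR near [196. 198.] [258.7 200.9]
baseR far [201.4 178.4] [279.5 199.6]
baseR near [195.5 196.5] [258.6 197.7]
```

jog_arm(
  increments=[
    [0, -0.035, 0, 0, 0, -4, 0.0854],
    [0, -0.07, 0, 0, 0, -8, 0.0854],
    [0, -0.105, 0, 0, 0, -12, 0.0854],
    [0, -0.14, 0, 0, 0, -16, 0.0854],
    [0.003, -0.175, 0, 0, 0, -20, 0.0854],
    [0.007, -0.21, -0.01, 0, 0, -24, 0.0854],
    [0.012, -0.245, -0.03, 0, 0, -28, 0.0854],
    [0.018, -0.28, -0.055, 0, 0, -30.4, 0.0854],
    [0.023, -0.31, -0.08, 0, 0, -30.4, 0.0854],
    [0.023, -0.317, -0.11, 0, 0, -30.4, 0.0854],
    [0.023, -0.317, -0.14, 0, 0, -30.4, 0.0854],
    [0.023, -0.317, -0.16, 0, 0, -30.4, 0.0854],
    [0.023, -0.317, -0.16, 0, 0, -30.4, 0.0854],
  ],
)

```text
time: 2.85
ee_pos: [0.4699, -0.3221, 0.1152]
tcp_rot: [-2.721, -1.558, 0.009]
contact_force: [-1.2, 1.0, 0.4]
opening: 1.003
```

```bash
python3 - <<'E'
from h import *
s=grab('side','side1');t=grab('top','top1')
a=cv2.resize(s['img'][190:290,210:310,::-1],(390,390),interpolation=cv2.INTER_CUBIC);b=cv2.resize(t['img'][180:260,280:360,::-1],(390,390),interpolation=cv2.INTER_CUBIC)
cv2.imwrite('pics/c2.png',np.hstack([a,b]))
print(manip.sense()['ee_pos'],manip.sense()['tcp_rot'],manip.sense()['joint_pos'])
E
```

```text
[ 0.47198896 -0.32346133  0.11960683] [-2.72463722 -1.56032217  0.00299732] [-0.22648482  0.41096477  0.92459795  1.84968601 -0.37127934  1.06816096
  0.31144428]
```

View pics/c2.png

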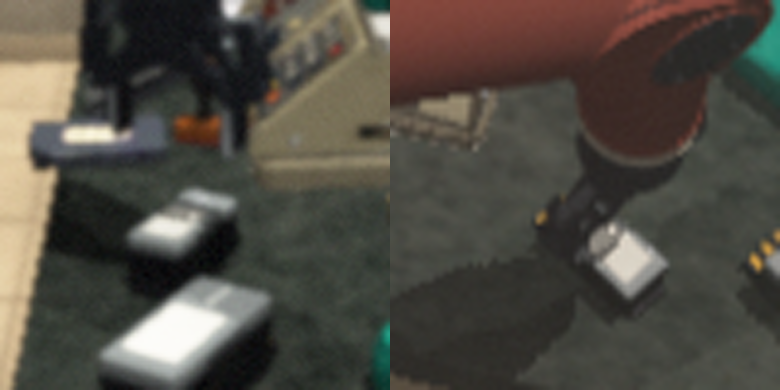

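The gripper stands over the small battery with one finger at each side; in the side crop the fingertips sit at about x 240 and 270, with the battery between and below them. Next I descend and close.

jog_arm(
  increments=[
    [0, 0, -0.025, 0, 0, 0, 0.0854],
    [0, 0, -0.05, 0, 0, 0, 0.0854],
    [0, 0, -0.07, 0, 0, 0, 0.0854],
    [0, 0, -0.0776, 0, 0, 0, 0.0854],
    [0, 0, -0.0776, 0, 0, 0, 0.0854],
    [0, 0, -0.0776, 0, 0, 0, 0.0854],
    [0, 0, -0.0776, 0, 0, 0, 0.06],
    [0, 0, -0.0776, 0, 0, 0, 0.05],
    [0, 0, -0.0776, 0, 0, 0, 0.045],
    [0, 0, -0.0776, 0, 0, 0, 0.03],
    [0, 0, -0.0776, 0, 0, 0, 0.03],
    [0, 0, -0.0776, 0, 0, 0, 0.03],
    [0, 0, -0.0776, 0, 0, 0, 0.03],
    [0, 0, -0.0776, 0, 0, 0, 0.03],
  ],
)

```text
time: 4.12
ee_pos: [0.4726, -0.3237, 0.0431]
tcp_rot: [-2.725, -1.561, 0.001]
contact_force: [-2.4, 1.4, 7.3]
opening: 0.505
```

jog_arm(
  increments=[
    [0, 0, 0.01, 0, 0, 0, 0.03],
    [0, 0, 0.03, 0, 0, 0, 0.03],
    [0, 0, 0.06, 0, 0, 0, 0.03],
    [0, 0, 0.09, 0, 0, 0, 0.03],
    [-0.004, 0.01, 0.12, 0, 0, 0, 0.03],
    [-0.008, 0.03, 0.15, 0, 0, 2, 0.03],
    [-0.013, 0.055, 0.175, 0, 0, 4, 0.03],
    [-0.018, 0.08, 0.195, 0, 0, 7, 0.03],
    [-0.023, 0.11, 0.207, 0, 0, 10, 0.03],
    [-0.025, 0.14, 0.207, 0, 0, 13, 0.03],
    [-0.025, 0.17, 0.207, 0, 0, 16, 0.03],
    [-0.025, 0.2, 0.207, 0, 0, 19, 0.03],
    [-0.025, 0.23, 0.207, 0, 0, 22, 0.03],
    [-0.025, 0.26, 0.207, 0, 0, 25, 0.03],
    [-0.025, 0.29, 0.207, 0, 0, 28, 0.03],
    [-0.025, 0.32, 0.207, 0, 0, 31, 0.03],
    [-0.025, 0.345, 0.207, 0, 0, 33, 0.03],
    [-0.025, 0.37, 0.207, 0, 0, 35, 0.03],
    [-0.025, 0.38, 0.207, 0, 0, 36.5, 0.03],
    [-0.025, 0.38, 0.207, 0, 0, 36.5, 0.03],
  ],
)

```text
time: 5.78
ee_pos: [0.4472, 0.0583, 0.2502]
tcp_rot: [-2.094, -2.341, 0.002]
contact_force: [0.1, -0.4, -3.1]
opening: 0.505
```

```bash
cat >> h.py <<'E'
from scipy.spatial.transform import Rotation as Ro
O=np.array([.5144,.2578]);YAW=96.1
def goal(xt,yt,zt,th,dyaw=0,dx=0,hz=43.1):
    "battery tongue at (xt,yt,zt) mm in bay, tilt th deg -> jog row from present pose"
    s=manip.sense();p=np.array(s['ee_pos']);R0=Ro.from_rotvec(s['tcp_rot'])
    B=Ro.from_euler('z',YAW+dyaw,degrees=True)*Ro.from_euler('y',th,degrees=True)
    C=Ro.from_euler('z',YAW,degrees=True)
    T=np.r_[O,.014]+C.apply(np.array([xt,yt,zt])/1e3)+B.apply(np.array([dx-59,0,hz])/1e3)
    G=B*Ro.from_matrix([[-1,0,0],[0,1,0],[0,0,-1]])
    D=G*R0.inv()
    if D.magnitude()>2: G=B*Ro.from_matrix([[1,0,0],[0,-1,0],[0,0,-1]]);D=G*R0.inv()
    return np.r_[T-p,D.as_rotvec(degrees=True)]
def where(dx=0,hz=43.1):
    s=manip.sense();C=Ro.from_euler('z',YAW,degrees=True)
    G=Ro.from_rotvec(s['tcp_rot']);B=G*Ro.from_matrix([[-1,0,0],[0,1,0],[0,0,-1]])
    if (C.inv()*B).apply([1,0,0])[0]<0: B=G*Ro.from_matrix([[1,0,0],[0,-1,0],[0,0,-1]])
    t=np.array(s['ee_pos'])-B.apply(np.array([dx-59,0,hz])/1e3)-np.r_[O,.014]
    e=(C.inv()*B).as_euler('zyx',degrees=True)
    print('t',round(float(s['time']),2),'tongue bay mm',(C.inv().apply(t)*1e3).round(2),'yaw,pitch,roll',e.round(2),'F bay',C.inv().apply(s['contact_force']).round(1),'M',C.inv().apply(s['torque']).round(2),'open',round(float(s['opening']),3))
E
python3 - <<'E'
from h import *
where();print(goal(46,-6.4,60,0).round(4),goal(46,-6.4,30,17).round(4))
E
```

```text
t 5.78 tongue bay mm [-132.22   88.35  193.13] yaw,pitch,roll [0.27 0.01 0.08] F bay [-0.4 -0.1 -3.1] M [-0.01  0.02  0.08] open 0.505
[ 0.0749  0.1872 -0.1331  0.0194 -0.0806 -0.2726] [  0.0733   0.2023  -0.1478 -16.88    -1.9267  -0.2584]
```

jog_arm(
  increments=[
    [0, 0.03, 0, 0, 0, 0, 0.03],
    [0, 0.06, 0, -1, 0, 0, 0.03],
    [0.005, 0.095, 0, -2, 0, 0, 0.03],
    [0.01, 0.13, 0, -4, -0.5, 0, 0.03],
    [0.02, 0.16, 0, -7, -1, 0, 0.03],
    [0.035, 0.185, -0.005, -10, -1, -0.2, 0.03],
    [0.05, 0.197, -0.02, -13, -1.5, -0.3, 0.03],
    [0.065, 0.202, -0.04, -16, -1.9, -0.3, 0.03],
    [0.073, 0.2023, -0.07, -16.9, -1.9, -0.3, 0.03],
    [0.0733, 0.2023, -0.095, -16.9, -1.9, -0.3, 0.03],
    [0.0733, 0.2023, -0.12, -16.9, -1.9, -0.3, 0.03],
    [0.0733, 0.2023, -0.138, -16.9, -1.9, -0.3, 0.03],
    [0.0733, 0.2023, -0.1478, -16.9, -1.9, -0.3, 0.03],
    [0.0733, 0.2023, -0.1478, -16.9, -1.9, -0.3, 0.03],
    [0.0733, 0.2023, -0.1478, -16.9, -1.9, -0.3, 0.03],
  ],
)

```text
time: 7.03
ee_pos: [0.5211, 0.2599, 0.1032]
tcp_rot: [1.945, 2.159, -0.291]
contact_force: [1.3, -0.2, -2.2]
opening: 0.504
```

```bash
python3 - <<'E'
from h import *
where()
s=grab('side','side2');t=grab('top','top2')
a=cv2.resize(s['img'][150:215,235:300,::-1],(390,390),interpolation=cv2.INTER_CUBIC);b=cv2.resize(t['img'][155:205,150:200,::-1],(390,390),interpolation=cv2.INTER_CUBIC)
cv2.imwrite('pics/c3.png',np.hstack([a,b]))
where();print(goal(46,-6.4,16,17).round(4))
E
```

```text
t 7.03 tongue bay mm [45.15 -6.96 30.72] yaw,pitch,roll [-0.12 17.05  0.03] F bay [-0.3 -1.3 -2.2] M [-0.04 -0.48  0.04] open 0.504
t 7.13 tongue bay mm [46.01 -7.53 31.67] yaw,pitch,roll [-0.08 16.95 -0.07] F bay [ 1.2 -0.1 -2.3] M [-0.01 -0.5   0.  ] open 0.503
[-0.001  -0.0001 -0.0156 -0.0556  0.0931  0.0803]
```

View pics/c3.png

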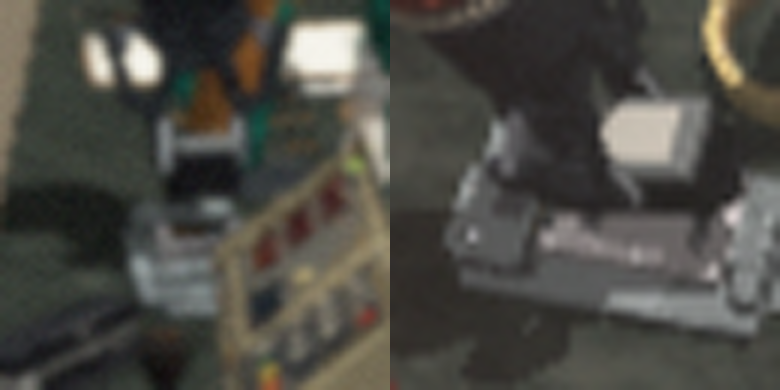

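```bash
python3 - <<'E'
from h import *
t=load('top2');T0=np.array([46,-7.5,31.7]);C=Ro.from_euler('z',YAW,degrees=True);B=C*Ro.from_euler('y',17,degrees=True)
for q in [(-45,-22,44),(-45,22,44)]:
    p=np.r_[O,.014]+C.apply(T0/1e3)+B.apply((np.array(q)-[59,0,0])/1e3); r=proj(t,p); print(r.round(1),'crop',((r-[150,155]+.5)*7.8+[390,0]).round(0), 'per mm x',((proj(t,p+C.apply([.001,0,0]))-r)*7.8).round(2))
E
```

```text
[190.7 166.1] crop [711.  91.] per mm x [-2.02 -0.32]
[187.8 176.3] crop [689. 170.] per mm x [-2.04 -0.32]
```

The battery is held tilted, its heel end high (top crop, cap edge at (709,97)–(689,178)), over the bay with the tongue end toward the housing. The cap edge matches the prediction along x and sits about 3 mm off across, so I'll aim for y = -8 and feel for the rails.

jog_arm(
  increments=[
    [-0.001, 0, -0.006, 0, 0.1, 0.1, 0.03],
    [-0.001, 0, -0.012, 0, 0.1, 0.1, 0.03],
    [-0.001, 0, -0.0156, 0, 0.1, 0.1, 0.03],
    [-0.0005, 0, -0.0166, 0, 0.1, 0.1, 0.03],
    [-0.0005, 0, -0.0176, 0, 0.1, 0.1, 0.03],
    [-0.0005, 0, -0.0186, 0, 0.1, 0.1, 0.03],
    [-0.0005, 0, -0.0196, 0, 0.1, 0.1, 0.03],
    [-0.0005, 0, -0.0196, 0, 0.1, 0.1, 0.03],
    [-0.0005, 0, -0.0196, 0, 0.1, 0.1, 0.03],
  ],
)

```text
time: 7.88
ee_pos: [0.521, 0.2607, 0.0845]
tcp_rot: [1.943, 2.163, -0.289]
contact_force: [-0.4, 1.3, -2.1]
opening: 0.503
```

```bash
python3 - <<'E'
from h import *
where();print(goal(46,-8,11,17).round(4))
E
```

```text
t 7.88 tongue bay mm [46.07 -6.88 12.1 ] yaw,pitch,roll [ 2.000e-02  1.695e+01 -1.000e-02] F bay [ 1.4  0.3 -2.1] M [-0.02 -0.45 -0.04] open 0.503
[ 0.0011  0.0001 -0.0011 -0.054  -0.0065 -0.0199]
```

jog_arm(
  increments=[
    [0, 0, -0.001, 0, 0, 0, 0.03],
    [0, 0, -0.002, 0, 0, 0, 0.03],
    [0.001, 0.0001, -0.002, 0, 0, 0, 0.03],
    [0.002, 0.0002, -0.002, 0, 0, 0, 0.03],
    [0.003, 0.0003, -0.002, 0, 0, 0, 0.03],
    [0.003, 0.0003, -0.002, 0, 0, 0, 0.03],
  ],
)

```text
time: 8.38
ee_pos: [0.524, 0.261, 0.0825]
tcp_rot: [1.943, 2.163, -0.29]
contact_force: [-1.0, -0.7, -1.6]
opening: 0.506
```

```bash
python3 - <<'E'
from h import *
where()
E
```

```text
t 8.38 tongue bay mm [46.02 -9.85 10.04] yaw,pitch,roll [ 0.02 16.95  0.02] F bay [-0.6  1.  -1.6] M [ 0.23 -0.46 -0.03] open 0.506
```

jog_arm(
  increments=[
    [0.0005, 0, 0, 0, 0, 0, 0.03],
    [0.001, 0.0001, 0, 0, 0, 0, 0.03],
    [0.0015, 0.0001, 0, 0, 0, 0, 0.03],
    [0.0015, 0.0001, 0, 0, 0, 0, 0.03],
  ],
)

```text
time: 8.72
ee_pos: [0.526, 0.2611, 0.0827]
tcp_rot: [1.943, 2.162, -0.289]
contact_force: [-0.7, -0.5, -1.0]
opening: 0.503
```

```bash
python3 - <<'E'
from h import *
where()
E
```

```text
t 8.72 tongue bay mm [ 45.95 -11.88  10.31] yaw,pitch,roll [ 1.000e-02  1.694e+01 -3.000e-02] F bay [-0.4  0.8 -1. ] M [ 0.04 -0.39 -0.06] open 0.503
```

jog_arm(
  increments=[
    [0.0005, 0, 0, 0, 0, 0, 0.03],
    [0.001, 0.0001, 0, 0, 0, 0, 0.03],
    [0.0015, 0.0001, 0, 0, 0, 0, 0.03],
    [0.002, 0.0002, 0, 0, 0, 0, 0.03],
    [0.002, 0.0002, 0, 0, 0, 0, 0.03],
  ],
)

```text
time: 9.13
ee_pos: [0.5281, 0.2614, 0.0828]
tcp_rot: [1.943, 2.162, -0.289]
contact_force: [-0.4, 0.8, -0.6]
opening: 0.505
```

```bash
python3 - <<'E'
from h import *
where()
E
```

```text
t 9.13 tongue bay mm [ 45.99 -14.08  10.42] yaw,pitch,roll [ 0.02 16.94 -0.05] F bay [ 0.8  0.3 -0.6] M [ 0.07 -0.4  -0.04] open 0.505
```

jog_arm(
  increments=[
    [0.0005, 0, 0, 0, 0, 0, 0.03],
    [0.001, 0.0001, 0, 0, 0, 0, 0.03],
    [0.0015, 0.0001, 0, 0, 0, 0, 0.03],
    [0.002, 0.0002, 0, 0, 0, 0, 0.03],
    [0.0025, 0.0002, 0, 0, 0, 0, 0.03],
    [0.0025, 0.0002, 0, 0, 0, 0, 0.03],
  ],
)

```text
time: 9.63
ee_pos: [0.5291, 0.2613, 0.0826]
tcp_rot: [1.944, 2.164, -0.293]
contact_force: [-9.3, -1.9, 5.2]
opening: 0.505
```

```bash
python3 - <<'E'
from h import *
where()
E
```

```text
t 9.63 tongue bay mm [ 45.78 -14.79  10.17] yaw,pitch,roll [1.000e-02 1.699e+01 1.600e-01] F bay [-0.9  9.4  5.2] M [ 2.1  -0.11 -0.21] open 0.505
```

jog_arm(
  increments=[
    [-0.003, -0.0003, 0, 0, 0, 0, 0.03],
    [-0.006, -0.0006, 0, 0, 0, 0, 0.03],
    [-0.009, -0.001, 0, 0, 0, 0, 0.03],
    [-0.01, -0.0011, 0, 0, 0, 0, 0.03],
    [-0.011, -0.0012, 0, 0, 0, 0, 0.03],
    [-0.012, -0.0013, 0, 0, 0, 0, 0.03],
    [-0.0125, -0.0013, 0, 0, 0, 0, 0.03],
    [-0.0125, -0.0013, 0, 0, 0, 0, 0.03],
  ],
)

```text
time: 10.3
ee_pos: [0.5171, 0.26, 0.0828]
tcp_rot: [1.944, 2.163, -0.292]
contact_force: [1.2, -0.4, -0.7]
opening: 0.506
```

```bash
python3 - <<'E'
from h import *
where()
E
```

```text
t 10.3 tongue bay mm [45.79 -2.79 10.4 ] yaw,pitch,roll [1.000e-02 1.697e+01 1.000e-01] F bay [-0.5 -1.2 -0.7] M [-0.66 -0.4   0.08] open 0.506
```

jog_arm(
  increments=[
    [-0.0005, 0, 0, 0, 0, 0, 0.03],
    [-0.001, -0.0001, 0, 0, 0, 0, 0.03],
    [-0.0015, -0.0001, 0, 0, 0, 0, 0.03],
    [-0.0015, -0.0001, 0, 0, 0, 0, 0.03],
  ],
)

```text
time: 10.63
ee_pos: [0.5167, 0.26, 0.0831]
tcp_rot: [1.944, 2.162, -0.289]
contact_force: [6.7, 1.3, -4.2]
opening: 0.499
```

```bash
python3 - <<'E'
from h import *
where()
E
```

```text
t 10.63 tongue bay mm [45.87 -2.54 10.64] yaw,pitch,roll [ 0.   16.94 -0.04] F bay [ 0.6 -6.8 -4.2] M [-1.66 -0.43  0.08] open 0.499
```

```bash
python3 - <<'E'
from h import *
print(goal(46,-8.7,10.5,17).round(4),goal(46,-8.7,6,17).round(4),goal(46,-8.7,2,13).round(4))
E
```

```text
[ 0.0061  0.0008 -0.0001 -0.0601  0.0335 -0.0005] [ 0.0061  0.0008 -0.0046 -0.0601  0.0335 -0.0005] [ 6.6000e-03 -3.1000e-03 -1.1800e-02  3.9173e+00  4.5860e-01  9.0000e-04]
```

jog_arm(
  increments=[
    [0.003, 0.0004, 0, 0, 0, 0, 0.03],
    [0.0061, 0.0008, 0, 0, 0, 0, 0.03],
    [0.0061, 0.0008, 0, 0, 0, 0, 0.03],
    [0.0061, 0.0008, -0.0012, 0, 0, 0, 0.03],
    [0.0061, 0.0008, -0.0024, 0, 0, 0, 0.03],
    [0.0061, 0.0008, -0.0036, 0, 0, 0, 0.03],
    [0.0061, 0.0008, -0.0046, 0, 0, 0, 0.03],
    [0.0061, 0.0008, -0.0046, 0, 0, 0, 0.03],
  ],
)

```text
time: 11.3
ee_pos: [0.5226, 0.2608, 0.0782]
tcp_rot: [1.944, 2.162, -0.289]
contact_force: [0.3, 0.9, -2.4]
opening: 0.505
```

```bash
python3 - <<'E'
from h import *
where();print(goal(46,-8.7,2,13).round(4))
E
```

```text
t 11.3 tongue bay mm [45.95 -8.44  5.73] yaw,pitch,roll [-0.   16.96 -0.02] F bay [ 0.9 -0.4 -2.4] M [ 0.04 -0.46 -0.01] open 0.505
[ 7.0000e-04 -3.8000e-03 -6.9000e-03  3.9314e+00  4.3660e-01  8.0000e-04]
```

jog_arm(
  increments=[
    [0.0001, -0.001, -0.002, 1, 0.1, 0, 0.03],
    [0.0002, -0.002, -0.0035, 2, 0.2, 0, 0.03],
    [0.0003, -0.003, -0.005, 3, 0.3, 0, 0.03],
    [0.0005, -0.0038, -0.0069, 3.9, 0.4, 0, 0.03],
    [0.0005, -0.0038, -0.0069, 3.9, 0.4, 0, 0.03],
    [0.0005, -0.0038, -0.0069, 3.9, 0.4, 0, 0.03],
  ],
)

```text
time: 11.8
ee_pos: [0.523, 0.2562, 0.0712]
tcp_rot: [1.983, 2.203, -0.226]
contact_force: [-1.4, -0.1, -1.9]
opening: 0.503
```

```bash
python3 - <<'E'
from h import *
where();print(goal(54,-8.7,1.5,12).round(4))
E
```

```text
t 11.8 tongue bay mm [45.3  -8.44  1.95] yaw,pitch,roll [-7.000e-02  1.303e+01  1.000e-02] F bay [ 0.   1.4 -1.9] M [ 0.21 -0.26 -0.03] open 0.503
[-5.0000e-04  7.7000e-03 -1.3000e-03  1.0263e+00  1.1870e-01  6.5000e-02]
```

jog_arm(
  increments=[
    [0, 0.0015, -0.0005, 0.2, 0, 0, 0.03],
    [-0.0001, 0.003, -0.001, 0.5, 0, 0, 0.03],
    [-0.0002, 0.0045, -0.0013, 0.8, 0.1, 0, 0.03],
    [-0.0003, 0.006, -0.0013, 1, 0.1, 0, 0.03],
    [-0.0005, 0.0077, -0.0013, 1, 0.1, 0, 0.03],
    [-0.0005, 0.0077, -0.0013, 1, 0.1, 0, 0.03],
  ],
)

```text
time: 12.3
ee_pos: [0.5224, 0.2625, 0.0698]
tcp_rot: [1.992, 2.212, -0.213]
contact_force: [-1.6, -5.9, -1.1]
opening: 0.505
```

```bash
python3 - <<'E'
from h import *
where();print(goal(58,-8.7,1.5,12).round(4))
E
```

```text
t 12.3 tongue bay mm [52.39 -8.5   1.21] yaw,pitch,roll [-0.13 12.16  0.08] F bay [-5.7  2.2 -1.1] M [ 0.53  1.04 -0.04] open 0.505
[-0.0003  0.0055  0.0002  0.162  -0.0325  0.1242]
```

jog_arm(
  increments=[
    [-0.0001, 0.001, 0, 0, 0, 0, 0.03],
    [-0.0002, 0.002, 0, 0, 0, 0, 0.03],
    [-0.0003, 0.003, 0, 0, 0, 0, 0.03],
    [-0.0003, 0.003, 0, 0, 0, 0, 0.03],
    [-0.0003, 0.003, 0, 0, 0, 0, 0.03],
  ],
)

```text
time: 12.72
ee_pos: [0.5222, 0.2635, 0.0697]
tcp_rot: [1.993, 2.21, -0.217]
contact_force: [-1.2, -7.6, -0.4]
opening: 0.5
```

```bash
python3 - <<'E'
from h import *
where();print(goal(58,-8.7,1.5,12).round(4))
E
```

```text
t 12.72 tongue bay mm [53.24 -8.48  0.99] yaw,pitch,roll [-0.2  12.32  0.15] F bay [-7.5  2.  -0.4] M [ 0.44  1.29 -0.1 ] open 0.5
[-2.000e-04  4.500e-03  2.000e-04  3.264e-01 -6.880e-02  1.989e-01]
```

jog_arm(
  increments=[
    [-0.0002, 0.002, 0, 0, 0, 0, 0.03],
    [-0.0003, 0.003, 0, 0, 0, 0, 0.03],
    [-0.0004, 0.004, 0, 0, 0, 0, 0.03],
    [-0.0004, 0.004, 0, 0, 0, 0, 0.03],
    [-0.0004, 0.004, 0, 0, 0, 0, 0.03],
    [-0.0004, 0.004, 0, 0, 0, 0, 0.03],
  ],
)

```text
time: 13.22
ee_pos: [0.5221, 0.2649, 0.0697]
tcp_rot: [1.993, 2.206, -0.222]
contact_force: [-1.1, -7.7, 0.3]
opening: 0.506
```

```bash
python3 - <<'E'
from h import *
where();print(goal(58,-8.7,1.5,12).round(4))
E
```

```text
t 13.22 tongue bay mm [54.46 -8.56  0.88] yaw,pitch,roll [-0.31 12.51  0.23] F bay [-7.6  1.9  0.3] M [ 0.49  1.69 -0.07] open 0.506
[-1.000e-04  3.100e-03  2.000e-04  5.249e-01 -1.031e-01  3.067e-01]
```

```bash
python3 - <<'E'
from h import *
where();print(goal(58.5,-8.7,1.2,12).round(4),goal(62.5,-8.7,1.2,12).round(4))
E
```

```text
t 13.22 tongue bay mm [54.46 -8.56  0.88] yaw,pitch,roll [-0.31 12.51  0.23] F bay [-7.6  1.9  0.3] M [ 0.49  1.69 -0.07] open 0.506
[-1.000e-04  3.600e-03 -1.000e-04  5.249e-01 -1.031e-01  3.067e-01] [-6.000e-04  7.500e-03 -1.000e-04  5.249e-01 -1.031e-01  3.067e-01]
```

jog_arm(
  increments=[
    [-0.0002, 0.003, 0, 0.3, 0, 0.2, 0.03],
    [-0.0003, 0.004, 0, 0.5, -0.1, 0.3, 0.03],
    [-0.0004, 0.005, 0, 0.8, -0.1, 0.3, 0.03],
    [-0.0005, 0.006, 0, 0.9, -0.1, 0.3, 0.03],
    [-0.0006, 0.0075, 0, 0.9, -0.1, 0.3, 0.03],
    [-0.0006, 0.0075, 0, 0.9, -0.1, 0.3, 0.03],
    [-0.0006, 0.0075, 0, 0.9, -0.1, 0.3, 0.03],
  ],
)

```text
time: 13.8
ee_pos: [0.5219, 0.2682, 0.0694]
tcp_rot: [1.996, 2.214, -0.21]
contact_force: [-0.7, -11.9, -0.3]
opening: 0.502
```

```bash
python3 - <<'E'
from h import *
where();print(goal(62.7,-8.7,1.2,9).round(4))
E
```

```text
t 13.8 tongue bay mm [58.38 -8.6   1.07] yaw,pitch,roll [-0.18 11.94  0.1 ] F bay [-11.8   2.   -0.3] M [ 0.45  2.5  -0.05] open 0.502
[ 0.0000e+00  1.6000e-03 -2.4000e-03  2.9294e+00  2.4080e-01  1.7440e-01]
```

```bash
python3 - <<'E'
from h import *
for th in (12,10,8): print(goal(63.9,-8.6,1,th).round(4))
E
```

```text
[-0.0005  0.0056 -0.     -0.0541 -0.0734  0.1762]
[-3.0000e-04  3.7000e-03 -1.7000e-03  1.9349e+00  1.3610e-01  1.7500e-01]
[-1.0000e-04  1.9000e-03 -3.5000e-03  3.9239e+00  3.4550e-01  1.7380e-01]
```

jog_arm(
  increments=[
    [-0.0005, 0.0045, 0, 0.2, 0, 0.2, 0.03],
    [-0.0005, 0.0056, 0, 0.3, 0, 0.2, 0.03],
    [-0.0004, 0.005, -0.0006, 1, 0, 0.2, 0.03],
    [-0.0003, 0.0043, -0.0012, 1.7, 0.1, 0.2, 0.03],
    [-0.0003, 0.0037, -0.0018, 2.3, 0.1, 0.2, 0.03],
    [-0.0002, 0.0031, -0.0024, 3, 0.2, 0.2, 0.03],
    [-0.0001, 0.0024, -0.003, 3.7, 0.3, 0.2, 0.03],
    [-0.0001, 0.0019, -0.0035, 4.3, 0.3, 0.2, 0.03],
    [-0.0001, 0.0019, -0.0035, 4.3, 0.3, 0.2, 0.03],
  ],
)

```text
time: 14.55
ee_pos: [0.5218, 0.2655, 0.0656]
tcp_rot: [2.035, 2.255, -0.141]
contact_force: [-2.3, -13.2, 1.5]
opening: 0.504
```

```bash
python3 - <<'E'
from h import *
where()
for th in (8,6,4): print(goal(63.9,-8.6,1,th).round(4))
E
```

```text
t 14.55 tongue bay mm [59.4  -8.34  0.82] yaw,pitch,roll [-0.24  7.88  0.09] F bay [-12.9   3.7   1.5] M [ 0.76  2.87 -0.62] open 0.504
[-1.000e-04  4.600e-03  3.000e-04 -1.133e-01 -6.980e-02  2.375e-01]
[ 1.0000e-04  2.9000e-03 -1.6000e-03  1.8758e+00  1.3860e-01  2.3650e-01]
[ 3.0000e-04  1.2000e-03 -3.5000e-03  3.8649e+00  3.4700e-01  2.3540e-01]
```

```bash
python3 - <<'E'
from h import *
for th in (8,6,4): print(goal(64.1,-8.5,1,th,dyaw=-.7).round(4))
E
```

```text
[-8.000e-04  4.700e-03  3.000e-04 -1.138e-01 -6.910e-02 -4.625e-01]
[-7.0000e-04  3.0000e-03 -1.6000e-03  1.8766e+00  1.2710e-01 -4.6340e-01]
[-5.0000e-04  1.3000e-03 -3.5000e-03  3.8669e+00  3.2340e-01 -4.6430e-01]
```

jog_arm(
  increments=[
    [-0.0006, 0.0045, 0.0002, 0, 0, -0.2, 0.03],
    [-0.0008, 0.0047, 0.0002, 0, -0.1, -0.5, 0.03],
    [-0.0008, 0.0042, -0.0004, 0.7, 0, -0.5, 0.03],
    [-0.0007, 0.0036, -0.001, 1.3, 0.1, -0.5, 0.03],
    [-0.0007, 0.003, -0.0016, 2, 0.1, -0.5, 0.03],
    [-0.0006, 0.0024, -0.0022, 2.7, 0.2, -0.5, 0.03],
    [-0.0005, 0.0018, -0.0029, 3.4, 0.3, -0.5, 0.03],
    [-0.0005, 0.0013, -0.0035, 4.1, 0.3, -0.5, 0.03],
    [-0.0005, 0.0013, -0.0035, 4.1, 0.3, -0.5, 0.03],
  ],
)

```text
time: 15.3
ee_pos: [0.5217, 0.2619, 0.0616]
tcp_rot: [2.084, 2.28, -0.075]
contact_force: [-0.9, -12.3, 0.5]
opening: 0.503
```

```bash
python3 - <<'E'
from h import *
where()
for th in (4,2,0): print(goal(64.1,-8.5,1,th,dyaw=-.7).round(4))
E
```

```text
t 15.3 tongue bay mm [59.09 -8.6   0.43] yaw,pitch,roll [-0.96  4.03  0.12] F bay [-12.1   2.2   0.5] M [ 0.45  2.75 -0.05] open 0.503
[-0.0004  0.005   0.0005  0.0394 -0.0523  0.2531]
[-3.0000e-04  3.4000e-03 -1.4000e-03  2.0309e+00  1.3150e-01  2.5210e-01]
[-1.0000e-04  1.8000e-03 -3.5000e-03  4.0225e+00  3.1530e-01  2.5100e-01]
```

```bash
python3 - <<'E'
from h import *
for th in (4,2,0): print(goal(64.6,-8.5,.4,th,dyaw=-.9).round(4))
E
```

```text
[-0.0007  0.0054 -0.0001  0.0393 -0.0524  0.0531]
[-5.0000e-04  3.8000e-03 -2.0000e-03  2.0311e+00  1.2800e-01  5.2100e-02]
[-4.000e-04  2.300e-03 -4.100e-03  4.023e+00  3.083e-01  5.110e-02]
```

jog_arm(
  increments=[
    [-0.0006, 0.0045, 0, 0, 0, 0, 0.03],
    [-0.0007, 0.0054, 0, 0.2, 0, 0, 0.03],
    [-0.0006, 0.0049, -0.0006, 0.8, 0, 0, 0.03],
    [-0.0006, 0.0044, -0.0013, 1.4, 0.1, 0, 0.03],
    [-0.0005, 0.0038, -0.002, 2.1, 0.1, 0, 0.03],
    [-0.0005, 0.0033, -0.0027, 2.8, 0.2, 0, 0.03],
    [-0.0004, 0.0028, -0.0034, 3.5, 0.3, 0, 0.03],
    [-0.0004, 0.0023, -0.0041, 4.2, 0.3, 0, 0.03],
    [-0.0004, 0.0023, -0.0041, 4.2, 0.3, 0, 0.03],
    [-0.0004, 0.0023, -0.0041, 4.2, 0.3, 0, 0.03],
  ],
)

```text
time: 16.13
ee_pos: [0.5218, 0.2599, 0.0572]
tcp_rot: [2.123, 2.316, -0.003]
contact_force: [-2.3, -14.2, 3.8]
opening: 0.501
```

```bash
python3 - <<'E'
from h import *
where()
print(goal(64.6,-8.5,0,0,dyaw=-.9).round(4),goal(55.2,-8.5,0,0,dyaw=-.9).round(4))
E
```

```text
t 16.13 tongue bay mm [ 6.019e+01 -8.650e+00  5.000e-02] yaw,pitch,roll [-1.12  0.08  0.07] F bay [-13.9   3.8   3.8] M [0.81 2.88 0.04] open 0.501
[-4.000e-04  4.300e-03 -1.000e-04  8.940e-02 -5.600e-02  2.229e-01] [ 6.000e-04 -5.000e-03 -1.000e-04  8.940e-02 -5.600e-02  2.229e-01]
```

jog_arm(
  increments=[
    [-0.0004, 0.0038, -0.0005, 0.1, 0, 0.1, 0.03],
    [-0.0004, 0.0038, -0.001, 0.3, 0, 0.1, 0.03],
    [-0.0004, 0.0038, -0.0018, 0.6, 0, 0.1, 0.03],
    [-0.0004, 0.0038, -0.0018, 0.8, 0, 0.1, 0.03],
    [-0.0004, 0.0038, -0.0018, 0.8, 0, 0.1, 0.03],
  ],
)

```text
time: 16.55
ee_pos: [0.5218, 0.2597, 0.0571]
tcp_rot: [-2.118, -2.31, -0.008]
contact_force: [-9.7, -17.1, 24.7]
opening: 0.5
```

```bash
python3 - <<'E'
from h import *
where()
print(goal(55.2,-8.6,0,0,dyaw=-1).round(4))
E
```

```text
t 16.55 tongue bay mm [60.49 -8.73  0.49] yaw,pitch,roll [-1.16 -0.51  0.07] F bay [-15.9  11.4  24.7] M [2.68 3.79 0.24] open 0.5
[ 5.000e-04 -4.900e-03  0.000e+00 -5.027e-01 -1.263e-01  1.568e-01]
```

jog_arm(
  increments=[
    [0, 0, 0, 0, 0, 0, 0.03],
    [0.0001, -0.001, -0.0003, 0, 0, 0, 0.03],
    [0.0002, -0.002, -0.0003, 0, 0, 0, 0.03],
    [0.0003, -0.003, -0.0003, 0, 0, 0, 0.03],
    [0.0004, -0.004, -0.0003, 0, 0, 0, 0.03],
    [0.0005, -0.0045, -0.0003, 0, 0, 0, 0.03],
    [0.0005, -0.0045, -0.0003, 0, 0, 0, 0.03],
    [0.0005, -0.0045, -0.0003, 0, 0, 0, 0.03],
  ],
)

```text
time: 17.22
ee_pos: [0.5222, 0.2552, 0.0571]
tcp_rot: [-2.118, -2.31, -0.007]
contact_force: [-4.6, -3.8, 6.3]
opening: 0.5
```

```bash
python3 - <<'E'
from h import *
where()
print(goal(55.2,-8.6,0,0,dyaw=-1).round(4))
E
```

```text
t 17.22 tongue bay mm [55.98 -8.54  0.57] yaw,pitch,roll [-1.15 -0.51  0.1 ] F bay [-3.3  4.9  6.3] M [ 1.18  0.94 -0.09] open 0.5
[ 2.000e-04 -4.000e-04 -0.000e+00 -4.949e-01 -1.551e-01  1.487e-01]
```

jog_arm(
  increments=[
    [0.0001, -0.0005, 0, 0, 0, 0, 0.03],
    [0.0001, -0.001, 0, 0, 0, 0, 0.03],
    [0.0001, -0.001, 0, 0, 0, 0, 0.03],
    [0.0001, -0.001, 0, 0, 0, 0, 0.03],
  ],
)

```text
time: 17.55
ee_pos: [0.5222, 0.255, 0.0573]
tcp_rot: [-2.117, -2.31, -0.008]
contact_force: [-3.8, 2.0, 1.6]
opening: 0.5
```

```bash
python3 - <<'E'
from h import *
where()
E
```

```text
t 17.55 tongue bay mm [55.82 -8.5   0.77] yaw,pitch,roll [-1.12 -0.56  0.09] F bay [2.4 3.6 1.6] M [ 0.83 -0.28 -0.33] open 0.5
```

jog_arm(
  increments=[
    [0, 0, 0.0003, 0, 0, 0, 0.046],
    [0, 0, 0.0003, 0, 0, 0, 0.05],
    [0, 0, 0.0003, 0, 0, 0, 0.055],
    [0, 0, 0.0003, 0, 0, 0, 0.06],
    [0, 0, 0.0003, 0, 0, 0, 0.065],
    [0, 0, 0.0003, 0, 0, 0, 0.07],
    [0, 0, 0.0003, 0, 0, 0, 0.07],
    [0, 0, 0.0003, 0, 0, 0, 0.07],
  ],
)

```text
time: 18.22
ee_pos: [0.5222, 0.255, 0.0576]
tcp_rot: [-2.117, -2.31, -0.008]
contact_force: [-0.3, -0.9, -0.4]
opening: 0.819
```

```bash
python3 - <<'E'
from h import *
where()
E
```

```text
t 18.22 tongue bay mm [55.82 -8.57  1.09] yaw,pitch,roll [-1.12 -0.56  0.08] F bay [-0.9  0.4 -0.4] M [-0.02  0.01  0.02] open 0.819
```

jog_arm(
  increments=[
    [0, 0, 0.01, 0, 0, 0, 0.07],
    [0, 0, 0.03, 0, 0, 0, 0.07],
    [0, 0, 0.06, 0, 0, 0, 0.07],
    [0, 0, 0.09, 0, 0, 0, 0.07],
    [0, 0, 0.12, 0, 0, 0, 0.07],
    [0, 0, 0.15, 0, 0, 0, 0.07],
    [0, 0, 0.18, 0, 0, 0, 0.07],
    [-0.02, 0.02, 0.19, 0, 0, 3, 0.07],
    [-0.04, 0.045, 0.19, 0, 0, 6, 0.07],
    [-0.06, 0.07, 0.19, 0, 0, 9, 0.07],
    [-0.08, 0.1, 0.19, 0, 0, 12, 0.07],
    [-0.1, 0.13, 0.19, 0, 0, 15, 0.07],
    [-0.12, 0.155, 0.19, 0, 0, 18, 0.07],
    [-0.14, 0.18, 0.19, 0, 0, 21, 0.07],
    [-0.16, 0.2, 0.19, 0, 0, 24, 0.07],
    [-0.18, 0.22, 0.19, 0, 0, 27, 0.07],
    [-0.19, 0.24, 0.19, 0, 0, 30, 0.07],
    [-0.19, 0.24, 0.19, 0, 0, 30, 0.07],
    [-0.19, 0.24, 0.19, 0, 0, 30, 0.07],
  ],
)

```text
time: 19.8
ee_pos: [0.3312, 0.4959, 0.2481]
tcp_rot: [-1.444, -2.78, -0.005]
contact_force: [0.8, -0.9, -1.1]
opening: 0.818
```

```bash
python3 - <<'E'
from h import *
s=grab('side','side3');t=grab('top','top3')
a=cv2.resize(s['img'][155:210,235:290,::-1],(390,390),interpolation=cv2.INTER_CUBIC);b=cv2.resize(t['img'][160:210,153:203,::-1],(390,390),interpolation=cv2.INTER_CUBIC)
cv2.imwrite('pics/c4.png',np.hstack([a,b]))
# predicted seated top-face corners (bay origin shifted by the felt offset along x)
C=Ro.from_euler('z',YAW,degrees=True);B=Ro.from_euler('z',YAW-1.1,degrees=True)
for q in [(-45,-22,44),(-45,22,44),(45,22,44),(45,-22,44)]:
    p=np.r_[O,.014]+C.apply(np.array([55.8,-8.5,0])/1e3)+B.apply((np.array(q)-[59,0,0])/1e3)
    print(q,((proj(t,p)-[153,160]+.5)*7.8+[390,0]).round(0),((proj(s,p)-[235,155]+.5)*390/55).round(0))
E
```

```text
(-45, -22, 44) [722. 116.] [289. 221.]
(-45, 22, 44) [698. 193.] [214. 225.]
(45, 22, 44) [521. 161.] [199. 183.]
(45, -22, 44) [546.  85.] [270. 179.]
```

View pics/c4.png

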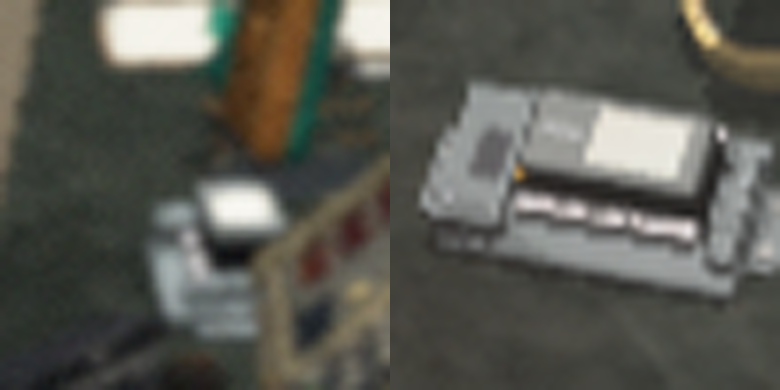

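The last view shows the battery flat in the bay, cap corners at (543,92), (717,122), (697,198) and (521,165) in the top crop. These are the predicted seated corners with the same ~6 crop-pixel (under 1 px) calibration shift at both ends. The side crop agrees, and the gripper is clear.

```bash
python3 - <<'E'
from h import *
print(manip.sense()['contact_force'],manip.sense()['time']); print(manip.sign_off())
E
```

```text
[ 0.4570153  -0.49264525  0.18208992] 19.9
the job is handed in; nothing more can be done
None
```

The battery is in the charger's bay, flat and released, and I handed the job in at 19.9 s. The hand-in gave no verdict.

**Getting in:** With the heel raised 17°, I felt both rails with the tongue; they sit about 9 mm towards -y. I then slid the tongue under the lip at 12° tilt and felt the contacts first touch at about 5–6 N.

**Seating:** I pushed the contacts in about 7 to 8 mm (12–14 N) while rocking the heel down past the keeper. I then let the block back until it met the heel wall, opened the fingers and backed away.

**Last checks:**
- **Height:** the battery underside was at 14.0 mm, the bay floor height, when I pressed it flat.
- **Heel wall:** moving back stopped dead, with the push-back force reversing, at 3.6 mm of contact travel against 3.0 expected.
- **After release:** the tool force was about zero, and both cameras showed the block flat at the predicted place.
- **Bystanders:** I did not measure them again, but felt no unexpected contact.

**What disagreed:**
- The camera estimate of the charger was about 4 mm off lengthways and 2–3 mm sideways from what I felt, so I used the felt values.
- The battery ended about 1.1° (0.02 rad) off my camera estimate of the bay direction. That is inside the 0.04 rad limit, and the rails' side forces favoured it.
- One press to settle the block reached about 25 N downward in total, and about 31 N with the sideways parts. That was more than I intended but well below the 55 N limit.

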